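# Check that two saw hand levers stop short of the bar

## Robot

A 6-joint arm with a two-finger parallel gripper is mounted at the origin on a cart in front of the work surface, level with it; the furniture and walls round the work are solid. World frame = base frame: x ahead of the robot, y to its left, z up, the work surface at z = 0. Lengths are in m, angles in degrees, forces in N, time in s.
With the tool pointing down it reaches from about 0.3 to 0.875 m from the base axis. Payload 4.2 kg.
Tool frame: the origin (TCP) lies between the finger pads; the fingertips stand 11 mm ahead of it and the grasp point (between the pads) lies 8 mm behind it; x points along the fingers, z is the direction in which the jaws open and shut, and the axes are right-handed (so a half turn about x gives the same grasp; the last joint's range is limited). The gripper opens to 85 mm and grips with 20 to 120 N. Pads are 22 mm wide; open, the fingers measure 114 mm over their backs; the gripper's body (76 mm by 85 mm) begins 54 mm behind the grasp point. The pads swing forward as they close: fully open they stand 13 mm farther back than shut.
Start: joints at [-67.208, 18.312, 89.639, -0, 72.044, -1.146], TCP at [0.233, -0.526, 0.217] pointing down, gripper open.
Joint ranges: [-177.97, 177.97], [-48.28, 115.42], [12.27, 149.76], [-77.06, 257.06], [2.81, 150.46], [-146.56, 146.56]. Speed limits (degrees/s): [147.25, 147.25, 180, 180, 180, 180].

## Interface

Orientations are given as a 3x3 rotation matrix whose columns are the frame's x, y, z axes.
In Python, from station import bot gives the robot as it stands.
- The arm moves only by the tool arm_command, never from a script. Its arguments are lists of equal length, an entry for each row: "travel": the shift along the tool's x, y, z as a fraction of full scale, a list of three; "spin": the turn about the tool's x as a fraction of full scale. In form: {"travel": [[tx, ty, tz], ...], "spin": [spin, ...]}. A call has 1 to 12 rows; each row shifts and turns the commanded pose from where the row before left it, along the tool's axes as they then stand; what a row does not reach is not made up. Full scale, the value 1, is 2 cm for a shift and 2 rad for a turn. A row lasts 1/8 s, in which the tool goes at most 62.5 mm and 10.7 degrees, less where a joint would pass 70% of its speed; a pose out of reach is approached as far as the arm can. A call with a number of a shift or a turn outside -1 to 1 is refused whole. A call with a gripper value outside its range is refused whole. "claw" is the gripper command: -1 is fully open, 1 is shut, values between are in proportion, set as the call begins (left out, the last holds). The fingers move at their own pace and stop on an object; "newtons" is the grip in N (left out, the last holds). Time passes only in rows, so rows that do not move let the fingers close. It gives the time, the measured TCP pose, the force and the opening at its end, in the units of the state.
- bot.get_state(): the state, without advancing time (a new reading comes with each control period).
- bot.snapshot(name): name is "scene" or "side" or "wrist"; returns a dict with "frame" (400x640x3 uint8, red, green, blue), "intrinsics" (3x3 intrinsics, pixels), "D" ([k1, k2, p1, p2, k3] as OpenCV has them; the pictures are not rectified), "rvec" (rotation vector, rad) and "tvec" (3), from world to camera coordinates, as OpenCV has them; the wrist camera has in their place "tool_from_camera" (4x4, takes a point from camera to tool coordinates, whose origin is the TCP and whose axes are the tool frame's). Camera axes: x right, y down, z forward; pixel columns grow to the right and rows downward; lengths in m; the calibration is good to about 2 mm. A picture is of the moment at which its call begins: read the wrist's pose just before it. There is no depth.
- bot.sign_off(): hands the job in, once; it reports no verdict.
Trained networks look in a picture, given as the dict that the camera call returned (one of the last four; its "shot" number tells which), for a name from the list of things; names that differ only in an ending like _2 or _b are one class to them, and where a whole thing is asked for, a point or a joint stands for the part that bears it (a point fixed in the world has none). Each returns a list of dicts, best first, with "confidence" (0 to 1); they miss things now and then, are a little off and sometimes report something else, mostly with a low value. They report only what shows in the picture. A call takes as long as a camera call.
- bot.outline_of(picture, name): "pixels" (400x640 bool, what is visible of it) and "bbox" ([left, top, right, bottom] in pixels, round what is visible of it).
The state is a dict: "clock": time; "joint_positions": joint angles; "joint_vel": joint speeds; "tau": joint torques, N m; "ee_pos": TCP position; "tcp_rot": TCP orientation; "wrist_force": force on the tool from outside, world axes, zero at the start; "torque": the same for the moment, N m; "gripper_width": finger opening in m.
Only numpy, scipy, OpenCV 4.12 (cv2) and the standard library are available. Lean on these libraries where they do the work, as an engineer would, in place of code of your own. Each camera call takes 0.05 s, during which the arm holds its last target.

## Task

Check the two hand levers of the cut-off saw: with the outside of the fingers, press the red lever in as far as it goes, keep it there for a second, then let it spring fully out again. Then press the blue lever in as far as it goes in the same way, and finish while still holding it in there so that the gap to its bar can be measured. Only push on the levers' outer faces, without forcing them: do not grasp a lever, touch a bar, or disturb the other things on the worktop.

Things in the scene. Friction and masses are not known exactly. Their poses are not given: they have to be found in the camera images.
- red_unit: Fixed stand of the red hand lever: grey base plate 90x90x10 mm with a post; origin at the centre of its underside, z up. On the post a level bar lies along the stand's y, y = -88 to +90 mm. The lever's upright pivot pin is at x = -40, y = -70 mm; the lever runs from there along +y, on the -x side of the bar, leaning out by 0.35 rad. Nothing on the stand is higher than 115 mm.
- red_press (a point): Pressing point: on the red sleeve's outer face (away from the bar), at mid height, 95 mm above the worktop; moves with the lever. Its x points into the lever towards the bar (the way to press), y along the lever to the ball end, z up. The pivot pin is at x = +6, y = -100 mm from here. Sleeve 12 mm thick, 18 high, y = -51 to +35 mm; ball 20 mm across at y = +38 mm.
- red_lever (a joint): Angle of the red lever, rad: 0 sprung fully out, 0.35 at its rigid stop, where it is parallel to the bar and about 20 mm short of it. That is 35 mm of travel at the pressing point, on an arc of 100 mm radius about the pin. The spring pushes back there with 1.5 N when out, rising evenly to 4 N at the stop; let go, it springs out by itself.
- red_bar: Fixed steel bar with black rubber grip (22 to 31 mm thick) and black lever bracket on the stand of the red lever, not to be touched; origin on the bar's axis, 95 mm above the worktop over the middle of the base; axes as the stand's.
- blue_unit: Fixed stand of the blue hand lever: grey base plate 90x90x10 mm with a post; origin at the centre of its underside, z up. On the post a level bar lies along the stand's y, y = -88 to +90 mm. The lever's upright pivot pin is at x = -40, y = -70 mm; the lever runs from there along +y, on the -x side of the bar, leaning out by 0.35 rad. Nothing on the stand is higher than 115 mm.
- blue_press (a point): Pressing point: on the blue sleeve's outer face (away from the bar), at mid height, 95 mm above the worktop; moves with the lever. Its x points into the lever towards the bar (the way to press), y along the lever to the ball end, z up. The pivot pin is at x = +6, y = -100 mm from here. Sleeve 12 mm thick, 18 high, y = -51 to +35 mm; ball 20 mm across at y = +38 mm.
- blue_lever (a joint): Angle of the blue lever, rad: 0 sprung fully out, 0.35 at its rigid stop, where it is parallel to the bar and about 20 mm short of it. That is 35 mm of travel at the pressing point, on an arc of 100 mm radius about the pin. The spring pushes back there with 1.5 N when out, rising evenly to 4 N at the stop; let go, it springs out by itself.
- blue_bar: Fixed steel bar with black rubber grip (22 to 31 mm thick) and black lever bracket on the stand of the blue lever, not to be touched; origin on the bar's axis, 95 mm above the worktop over the middle of the base; axes as the stand's.
- specimen_3: Loose bystander, to be left where it is: red resin disc with a steel inlay, 30 mm across, 20 mm high, standing beside the base of the red-lever stand; origin at the centre of its underside.
- tube_piece: Loose bystander, to be left where it is: bare steel tube piece, 30 mm across, 28 mm high, standing beside the base of the blue-lever stand; origin at the centre of its underside.
- masking_tape: Loose bystander, to be left where it is: roll of cream masking tape lying flat, 90 mm across, 24 mm high; origin at the centre of its underside.
- carton_nozzles: Loose bystander, to be left where it is: yellow carton 55x90x42 mm; origin at the centre of its underside.

How it is judged:
By the outcome, as a careful person would: the job done as asked, in the order asked, and still so for the second after the job is handed in, while the arm keeps its last pose, push and grip.
It also fails if it takes over 45 s, if anything falls off the work surface, if the arm or the gripper's body presses on something with over 40 N, if the wrist force passes 120 N, or if a joint passes its speed limit or range.

## Working session

There is one attempt and no reset: what is moved stays moved. The work goes in short steps, Python scripts to look and compute and a tool call to move; the robot and the scene stay as the last step left them, time stands still between calls to the robot, and variables do not carry over. Pictures are saved under pics/ and viewed, and the job is handed in when it is done.

Besides the shell and the picture viewer there is one more tool, called as a command line: name --pt "numbers of a row" for each row, then --argument value for the rest. arm_command: Moves the arm, as the interface text tells. Its arguments: {"type":"object","properties":{"travel":{"type":"array","items":{"type":"array","items":{"type":"number"}}},"spin":{"type":"array","items":{"type":"number"}},"claw":{"type":"number"},"newtons":{"type":"number"}},"required":["travel","spin"]}

```bash
ls; mkdir -p pics
python3 - <<'E'
from station import bot
import cv2, numpy as np
s=bot.get_state()
for k,v in s.items(): print(k, np.round(v,4).tolist())
for n in ("scene","side"):
    p=bot.snapshot(n)
    cv2.imwrite(f"pics/{n}0.png",p["frame"][:,:,::-1])
    print(n,p["intrinsics"],p["D"],p["rvec"],p["tvec"],p["shot"])
    np.savez(f"{n}0.npz",**{k:v for k,v in p.items()})
    for name in ("red_unit","blue_unit","red_lever","blue_lever","specimen_3","tube_piece","masking_tape","carton_nozzles"):
        r=bot.outline_of(p,name)
        for d in r[:3]: print(n,name,round(d["confidence"],2),d["bbox"],d["pixels"].sum())
        if r: np.save(f"m_{n}_{name}.npy",r[0]["pixels"])
print(bot.get_state()["clock"])
E
```

```text
pics
clock 0.0
joint_positions [-67.2094, 18.3542, 89.7085, -0.0014, 72.0436, -1.1461]
joint_vel [-0.0568, -0.0162, 0.1141, 0.0182, -0.0246, 0.0677]
tau [0.0008, -41.5523, -23.4158, 0.0002, 0.0084, 0.0]
ee_pos [0.2331, -0.5251, 0.2164]
tcp_rot [[-0.0007, 0.914, 0.4057], [0.0017, 0.4057, -0.914], [-1.0, 0.0, -0.0019]]
wrist_force [0.1325, -1.4712, -0.1736]
torque [-0.0127, -0.0251, -0.0094]
gripper_width 0.0853
scene [[421.02072941   0.         321.01324286]
 [  0.         421.02072941 201.94956278]
 [  0.           0.           1.        ]] [-0.03682264  0.          0.          0.          0.        ] [ 0.71317682 -2.32263433  1.4208263 ] [0.45954579 0.17254805 1.09153867] 1
scene red_unit 0.75 [256.6, 198.6, 307.0, 254.4] 1401
scene red_unit 0.62 [300.1, 205.4, 304.5, 235.0] 146
scene blue_unit 0.73 [317.0, 152.7, 358.5, 193.8] 855
scene red_lever 0.66 [296.1, 204.8, 306.3, 235.7] 151
scene blue_lever 0.68 [310.7, 187.5, 320.4, 198.3] 87
scene blue_lever 0.66 [260.9, 196.2, 306.4, 256.8] 1421
scene blue_lever 0.63 [341.9, 159.0, 356.0, 178.5] 89
scene specimen_3 0.44 [259.7, 248.0, 
[... 365 characters left out ...]
.        ]] [-0.07177051  0.          0.          0.          0.        ] [ 0.3784343  -2.60887394  1.47947195] [0.48137085 0.0994044  1.09924922] 2
side red_unit 0.92 [238.6, 193.3, 301.2, 268.6] 2152
side blue_unit 0.84 [265.0, 131.1, 308.4, 180.6] 1280
side blue_unit 0.45 [331.3, 288.9, 378.8, 343.3] 1665
side red_lever 0.8 [278.9, 207.7, 301.5, 244.8] 268
side specimen_3 0.65 [242.2, 267.2, 260.9, 279.5] 190
side specimen_3 0.53 [330.3, 242.4, 373.0, 278.4] 1127
side specimen_3 0.26 [333.4, 291.1, 377.5, 342.2] 1707
side tube_piece 0.42 [332.2, 245.5, 374.6, 278.2] 1141
side masking_tape 0.89 [332.2, 243.7, 373.2, 279.4] 1139
side carton_nozzles 0.87 [332.2, 291.4, 375.8, 343.8] 1692
0.9
```

Run:
```python
import cv2
a=cv2.imread("pics/scene0.png"); b=cv2.imread("pics/side0.png")
cv2.imwrite("pics/scene0c.png",cv2.resize(a[130:340,220:400],None,fx=4,fy=4,interpolation=cv2.INTER_CUBIC)[:, :][:600*2])
cv2.imwrite("pics/scene0c.png",cv2.resize(a[140:290,230:400],None,fx=4,fy=4,interpolation=cv2.INTER_CUBIC))
cv2.imwrite("pics/side0c.png",cv2.resize(b[120:290,215:400],None,fx=3.5,fy=3.5,interpolation=cv2.INTER_CUBIC))
```

```text
(no output)
```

View pics/scene0.png

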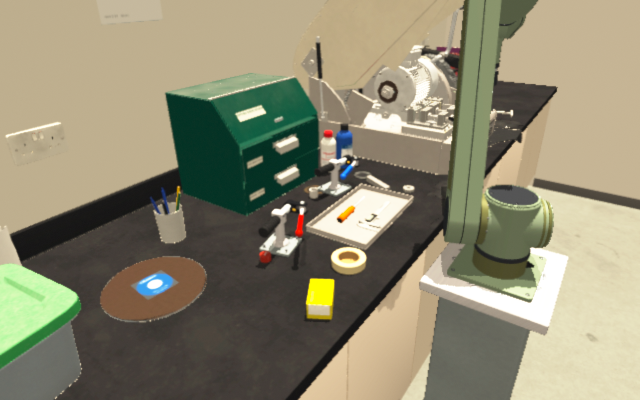

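```bash
ls pics
```

```text
scene0.png
scene0c.png
side0.png
side0c.png
```

View pics/scene0c.png

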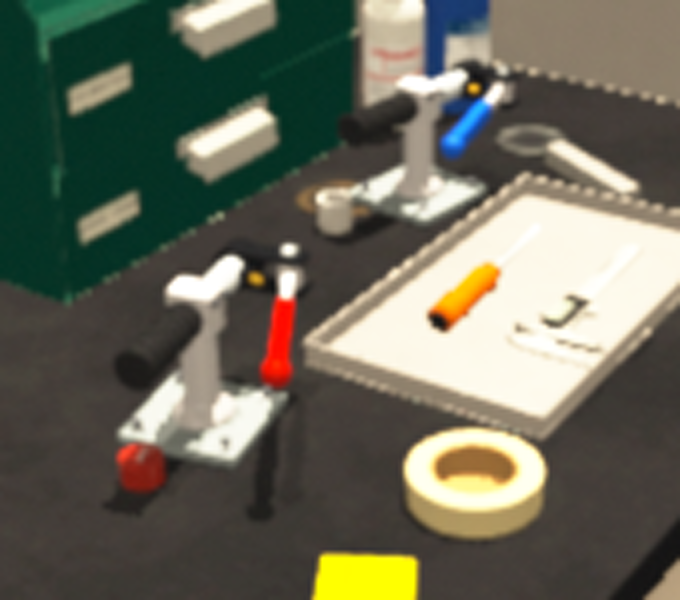

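View pics/side0c.png

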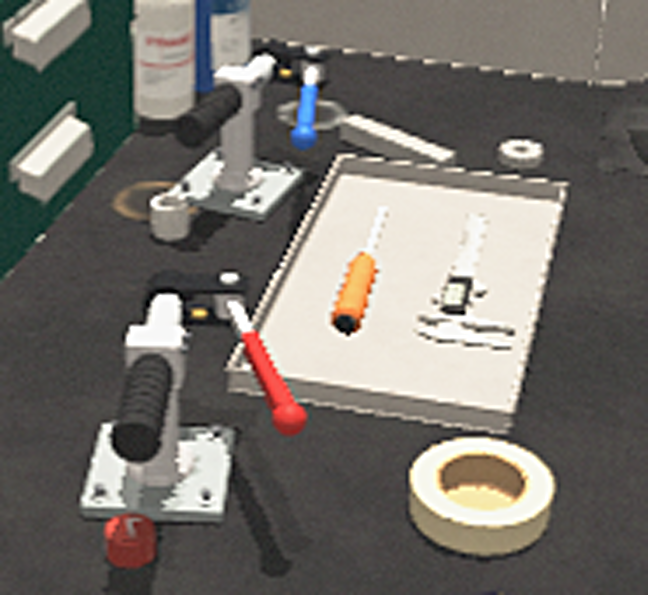

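View pics/side0.png

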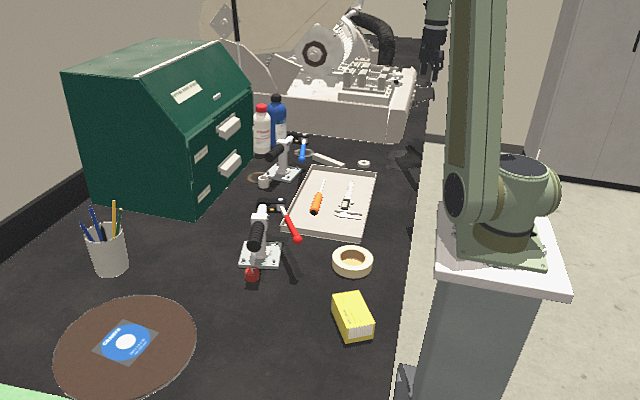

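```bash
cat > h.py <<'E'
import numpy as np, cv2
from scipy.optimize import least_squares
def load(n): 
    z=np.load(n+".npz",allow_pickle=True); return {k:z[k] for k in z.files}
def proj(p,X):
    return cv2.projectPoints(np.asarray(X,float).reshape(-1,3),p["rvec"],p["tvec"],p["intrinsics"],p["D"])[0].reshape(-1,2)
def onplane(p,uv,z):
    uv=np.asarray(uv,float).reshape(-1,1,2)
    n=cv2.undistortPoints(uv,p["intrinsics"],p["D"]).reshape(-1,2)
    R=cv2.Rodrigues(p["rvec"])[0]; c=-R.T@np.asarray(p["tvec"]).ravel()
    d=np.c_[n,np.ones(len(n))]@R
    return c+d*((z-c[2])/d[:,2])[:,None]
def stand(P,X):
    x,y,t=P; X=np.asarray(X,float).reshape(-1,3)
    c,s=np.cos(t),np.sin(t)
    return X@np.array([[c,s,0],[-s,c,0],[0,0,1]])+[x,y,0]
def lever(a=0.0):
    """press point, ball centre, pin in stand frame, unit axes"""
    l=0.35-a
    ly=np.array([-np.sin(l),np.cos(l),0]); lx=np.array([np.cos(l),np.sin(l),0])
    pin=np.array([-.04,-.07,.095])
    press=pin-.006*lx+.1*ly
    ball=press+.006*lx+.038*ly
    return dict(pin=pin,press=press,ball=ball,lx=lx,ly=ly)
E
python3 - <<'E'
from h import *
sc=load("scene0"); sd=load("side0")
for p in (sc,sd):
    R=cv2.Rodrigues(p["rvec"])[0]; print("cam",-R.T@p["tvec"].ravel(), "fwd",R[2])
o1=np.array([230,140]);o2=np.array([215,120])
def S(l): return np.array(l,float)/4+o1-0.375
def D(l): return np.array(l,float)/3.5+o2-0.36
# red
rs=dict(ball=S([276,371]),grip=S([140,362])); 
print("red ball",onplane(sc,rs['ball'],.095),onplane(sd,D([289,417]),.095))
print("red plate scene",onplane(sc,S([[120,435],[237,462],[287,395]]),.01))
print("red plate side",onplane(sd,D([[83,515],[222,520],[235,430],[100,425]]),.01))
print("blue ball",onplane(sc,S([454,147]),.095),onplane(sd,D([304,135]),.095))
print("blue plate scene",onplane(sc,S([[355,193],[437,220],[487,187]]),.01))
print("blue plate side",onplane(sd,D([[172,200],[262,216],[303,172]]),.01))
E
```

```text
cam [-0.14113174  0.992703    0.6534787 ] fwd [ 0.51409232 -0.72968082 -0.45086028]
cam [0.23209189 0.99171857 0.64232048] fwd [ 0.2242496  -0.82695961 -0.51560637]
red ball [[0.44511943 0.26327483 0.095     ]] [[0.44330639 0.26693184 0.095     ]]
red plate scene [[0.57291747 0.28135773 0.01      ]
 [0.48344625 0.26243427 0.01      ]
 [0.50709767 0.17476151 0.01      ]]
red plate side [[0.5693085  0.29338112 0.01      ]
 [0.48462065 0.27187868 0.01      ]
 [0.50667468 0.17966943 0.01      ]
 [0.59578374 0.20184963 0.01      ]]
blue ball [[ 0.54143842 -0.10689934  0.095     ]] [[ 0.54248733 -0.10547595  0.095     ]]
blue plate scene [[ 0.66516981 -0.1366882   0.01      ]
 [ 0.57239851 -0.12955201  0.01      ]
 [ 0.57125755 -0.21251038  0.01      ]]
blue plate side [[ 0.66232467 -0.11760442  0.01      ]
 [ 0.58039739 -0.11403801  0.01      ]
 [ 0.57038389 -0.20297191  0.01      ]]
```

```bash
python3 - <<'E'
from h import *
sc=load("scene0"); sd=load("side0")
o1=np.array([230,140]);o2=np.array([215,120])
S=lambda l: np.array(l,float)/4+o1-0.375
D=lambda l: np.array(l,float)/3.5+o2-0.36
h=.045
C=lambda sx,sy:[sx*h,sy*h,.01]
L=lever(0)
red=[(sc,C(1,1),S([120,435])),(sc,C(-1,1),S([237,462])),(sc,C(-1,-1),S([287,395])),(sc,L['ball'],S([276,371])),
 (sd,C(1,1),D([83,515])),(sd,C(-1,1),D([222,520])),(sd,C(-1,-1),D([235,430])),(sd,C(1,-1),D([100,425])),(sd,L['ball'],D([289,417])),
 (sd,[0,.09,.095],D([135,440])),(sc,[0,.09,.095],S([140,362]))]
blue=[(sc,C(1,1),S([355,193])),(sc,C(-1,1),S([437,220])),(sc,C(-1,-1),S([487,187])),(sc,L['ball'],S([454,147])),
 (sd,C(1,1),D([172,200])),(sd,C(-1,1),D([262,216])),(sd,C(-1,-1),D([303,172])),(sd,L['ball'],D([304,135])),
 (sc,[0,.09,.095],S([358,127])),(sd,[0,.09,.095],D([195,130]))]
for nm,K,x0 in (("red",red,[.54,.23,0]),("blue",blue,[.62,-.16,0])):
    f=lambda P:np.concatenate([(proj(p,stand(P,X))-uv).ravel() for p,X,uv in K])
    r=least_squares(f,x0,loss="soft_l1"); P=r.x
    print(nm,P.round(4),np.degrees(P[2]).round(1)); print(f(P).reshape(-1,2).round(1).tolist())
    for a in (0,.35):
        l=lever(a); print(a,"press",stand(P,l['press']).round(4),"yaw lx",np.degrees(P[2]+.35-a).round(1))
    print("pin",stand(P,L['pin']).round(4))
    np.save(nm+"P.npy",P)
for nm in("red","blue"):
    P=np.load(nm+"P.npy")
    for p,im,o,s,out in((sc,"scene0",o1,4,"sc"),(sd,"side0",o2,3.5,"sd")):
        pass
E
python3 - <<'E'
from h import *
for n,(x0,x1,y0,y1),s in(("scene0",(230,400,140,290),4),("side0",(215,400,120,290),3.5)):
    p=load(n); im=cv2.imread(f"pics/{n}.png")[y0:y1,x0:x1]; im=cv2.resize(im,None,fx=s,fy=s,interpolation=cv2.INTER_CUBIC)
    for nm in("red","blue"):
        P=np.load(nm+"P.npy"); l=lever(0); h=.045
        def q(X): return ((proj(p,stand(P,X))-[x0,y0]+.5)*s-.5).round().astype(int)
        cv2.polylines(im,[q([[h,h,.01],[-h,h,.01],[-h,-h,.01],[h,-h,.01]])],True,(0,255,0),1)
        cv2.polylines(im,[q([[0,-.088,.095],[0,.09,.095]])],False,(0,255,255),1)
        cv2.polylines(im,[q([l['pin'],l['ball']])],False,(255,255,0),1)
        cv2.circle(im,tuple(map(int,q(l['press'])[0])),3,(255,0,255),-1)
    cv2.imwrite(f"pics/{n}fit.png",im)
E
```

```text
red [0.5411 0.2302 0.2446] 14.0
[[-1.1, 0.4], [-1.0, -0.3], [-0.5, -0.0], [0.1, 0.9], [-0.4, -2.8], [0.5, -2.7], [-0.1, -1.1], [0.8, -1.1], [0.6, 0.1], [0.8, 0.8], [-1.7, 3.2]]
0 press [[0.4583 0.232  0.095 ]] yaw lx 34.1
0.35 press [[0.4892 0.2481 0.095 ]] yaw lx 14.0
pin [[0.5193 0.1526 0.095 ]]
blue [ 0.6199 -0.1737 -0.1042] -6.0
[[-1.4, 0.0], [-2.6, 0.0], [0.4, -0.1], [0.3, 0.3], [-0.3, -2.7], [1.2, -1.5], [0.9, -1.5], [1.1, 0.2], [-1.4, 1.7], [-0.5, 0.4]]
0 press [[ 0.5427 -0.1437  0.095 ]] yaw lx 14.1
0.35 press [[ 0.5773 -0.1391  0.095 ]] yaw lx -6.0
pin [[ 0.5728 -0.2392  0.095 ]]
```

View pics/scene0fit.png

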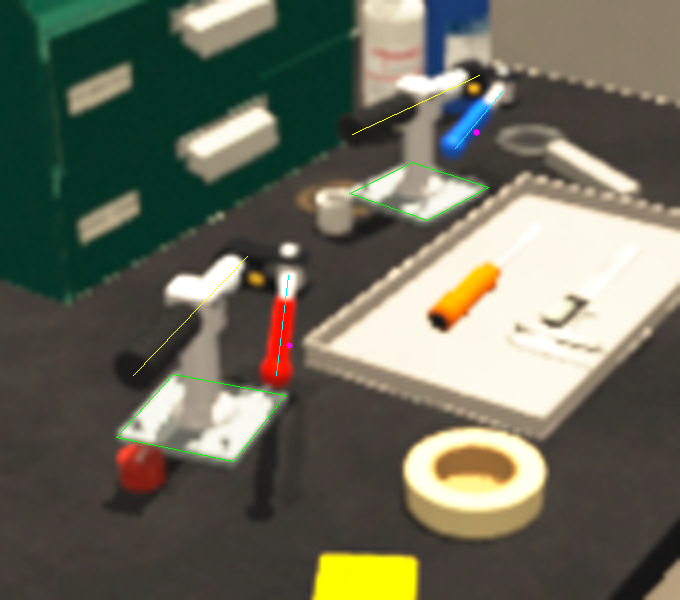

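View pics/side0fit.png

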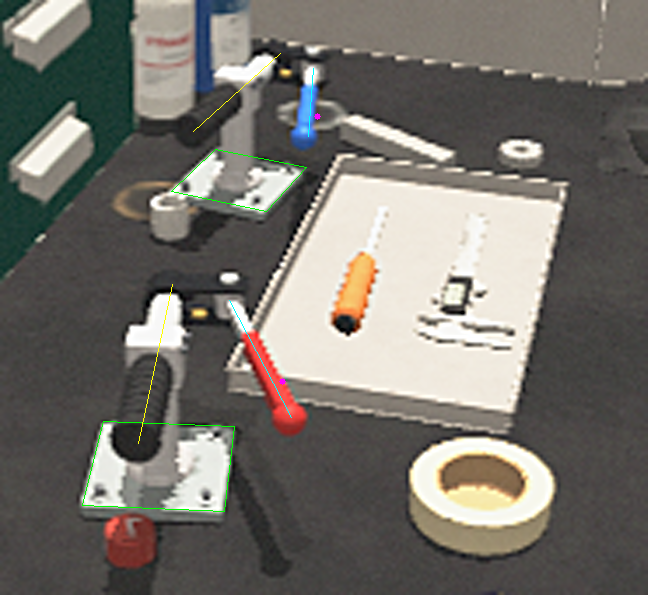

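Run:
```python
from station import bot
import cv2, numpy as np
p=bot.snapshot("wrist"); cv2.imwrite("pics/wrist0.png",p["frame"][:,:,::-1])
print(p["tool_from_camera"].round(4),p["intrinsics"].round(1),p["D"])
for i in range(3):
    s=bot.get_state(); print(s["clock"],s["wrist_force"],s["ee_pos"])
```

```text
[[-1.100e-03 -2.962e-01  9.551e-01 -1.582e-01]
 [ 1.100e-03 -9.551e-01 -2.962e-01  7.510e-02]
 [ 1.000e+00  7.000e-04  1.300e-03  2.000e-04]
 [ 0.000e+00  0.000e+00  0.000e+00  1.000e+00]] [[327.4   0.  328.6]
 [  0.  327.4 197.3]
 [  0.    0.    1. ]] [-0.06337649  0.          0.          0.          0.        ]
0.95 [ 0.12427784 -0.21184858  0.80852285] [ 0.23330236 -0.52555045  0.21732655]
0.95 [ 0.12427784 -0.21184858  0.80852285] [ 0.23330236 -0.52555045  0.21732655]
0.95 [ 0.12427784 -0.21184858  0.80852285] [ 0.23330236 -0.52555045  0.21732655]
```

arm_command --pt "0 0 0" --pt "0 0 0" --pt "0 0 0" --pt "0 0 0" --pt "0 0 0" --pt "0 0 0" --pt "0 0 0" --pt "0 0 0" --pt "0 0 0" --pt "0 0 0" --spin '[-0.087,-0.087,-0.087,-0.087,-0.087,-0.087,-0.087,-0.087,-0.087,-0.087]' --claw 1 --newtons 40

```text
clock: 2.2
ee_pos: [0.2333, -0.5256, 0.2173]
tcp_rot: [[0.0, -0.559, 0.829], [-0.0, 0.829, 0.559], [-1.0, -0.0, -0.0]]
wrist_force: [0.0, -1.4, 0.3]
gripper_width: -0.0003
```

arm_command --pt "0 0.86 0.97" --pt "0 0.86 0.97" --pt "0 0.86 0.97" --pt "0 0.86 0.97" --pt "0 0.86 0.97" --pt "0 0.86 0.97" --pt "0 0.86 0.97" --pt "0 0.86 0.97" --pt "0 0.86 0.97" --pt "0 0.86 0.97" --pt "0 0.86 0.97" --pt "0 0.86 0.97" --spin '[0,0,0,0,0,0,0,0,0,0,0,0]'

```text
clock: 3.7
ee_pos: [0.313, -0.224, 0.2175]
tcp_rot: [[0.0, -0.554, 0.833], [-0.0, 0.833, 0.554], [-1.0, -0.001, 0.0]]
wrist_force: [1.2, 0.0, 0.4]
gripper_width: -0.0001
```

arm_command --pt "0 0.86 0.97" --pt "0 0.86 0.97" --pt "0 0.86 0.97" --pt "0 0.86 0.97" --pt "0 0.86 0.97" --pt "0 0.86 0.97" --pt "0 0.86 0.97" --pt "0 0.86 0.97" --pt "0 0.86 0.97" --pt "0 0.86 0.97" --pt "0 0.86 0.97" --pt "0 0.86 0.97" --spin '[0,0,0,0,0,0,0,0,0,0,0,0]'

```text
clock: 5.2
ee_pos: [0.3925, 0.0769, 0.2175]
tcp_rot: [[0.001, -0.554, 0.833], [-0.0, 0.833, 0.554], [-1.0, -0.0, 0.0]]
wrist_force: [0.9, 0.0, 0.1]
gripper_width: -0.0001
```

arm_command --pt "0 0.86 0.97" --pt "0 0.86 0.97" --pt "0 0.86 0.97" --pt "0 0.86 0.97" --pt "0 0 0" --pt "0 0 0" --spin '[0,0,0,0,0,0]'

```text
clock: 5.95
ee_pos: [0.4185, 0.1757, 0.2172]
tcp_rot: [[-0.001, -0.554, 0.833], [-0.001, 0.833, 0.554], [-1.0, -0.0, -0.001]]
wrist_force: [-0.5, -0.9, 0.8]
gripper_width: 0.0002
```

```bash
cat >> h.py <<'E'
def wcam(p,s):
    """world->camera rvec,tvec for the wrist picture from the state read before it"""
    T=np.eye(4); T[:3,:3]=s["tcp_rot"]; T[:3,3]=s["ee_pos"]
    W=np.linalg.inv(T@np.asarray(p["tool_from_camera"]))
    p=dict(p); p["rvec"]=cv2.Rodrigues(W[:3,:3])[0]; p["tvec"]=W[:3,3]; return p
def draw(p,fr,Ps,a=(0,0)):
    im=fr.copy(); h=.045
    for P,aa in zip(Ps,a):
        l=lever(aa)
        q=lambda X: proj(p,stand(P,X)).round().astype(int)
        cv2.polylines(im,[q([[h,h,.01],[-h,h,.01],[-h,-h,.01],[h,-h,.01]])],True,(0,255,0),1)
        cv2.polylines(im,[q([[0,-.088,.095],[0,.09,.095]])],False,(0,255,255),1)
        cv2.polylines(im,[q([l['pin'],l['ball']])],False,(255,255,0),1)
        cv2.circle(im,tuple(map(int,q(l['press'])[0])),2,(255,0,255),-1)
    return im
E
python3 - <<'E'
from station import bot
from h import *
s=bot.get_state(); p=bot.snapshot("wrist")
print(s["clock"],s["ee_pos"],s["tcp_rot"],s["wrist_force"])
np.savez("wrist1.npz",**p); np.savez("wrist1s.npz",**s)
f=p["frame"][:,:,::-1].copy(); cv2.imwrite("pics/wrist1.png",f)
w=wcam(p,s); cv2.imwrite("pics/wrist1fit.png",draw(w,f,[np.load("redP.npy")]))
E
```

```text
5.95 [0.41845951 0.17572639 0.21718604] [[-5.08511272e-04 -5.53986164e-01  8.32525718e-01]
 [-7.49465677e-04  8.32525803e-01  5.53985763e-01]
 [-9.99999590e-01 -3.42241446e-04 -8.38542371e-04]] [-0.54479124 -0.85534092  0.75156831]
```

View pics/wrist1fit.png

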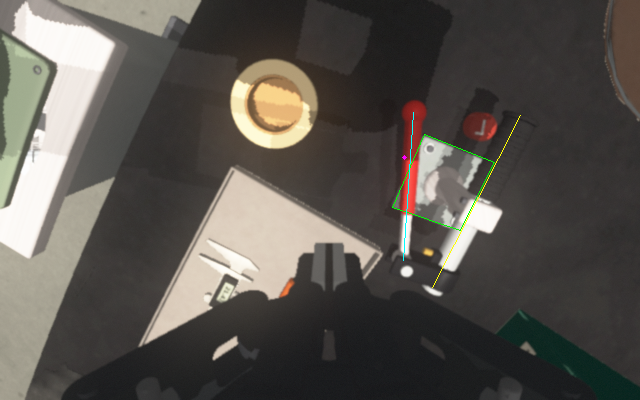

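View pics/wrist1.png

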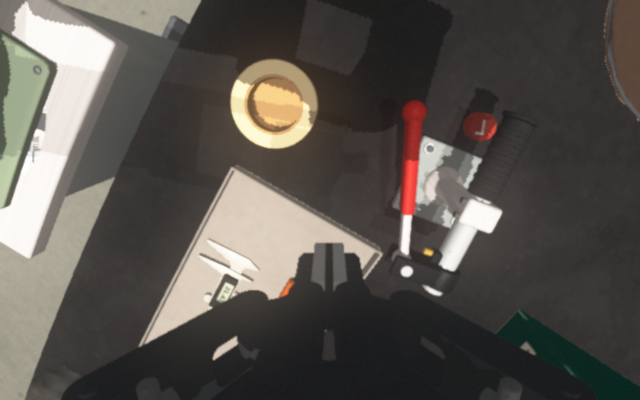

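Run:
```python
import cv2,numpy as np
a=cv2.imread("pics/wrist1.png")[90:300,370:540]
a=cv2.resize(a,None,fx=2.85,fy=2.85,interpolation=cv2.INTER_CUBIC); a=np.clip(a.astype(float)*1.8,0,255).astype(np.uint8)
cv2.imwrite("pics/wrist1c.png",a)
```

```text
(no output)
```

View pics/wrist1c.png

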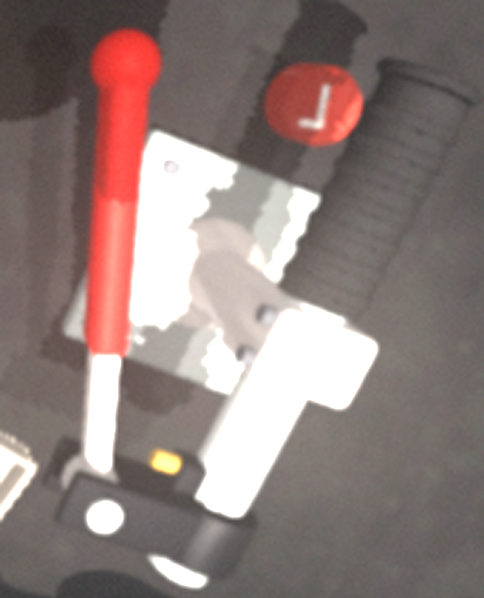

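Run:
```python
from h import *
p=load("wrist1"); z=np.load("wrist1s.npz"); s={k:z[k] for k in z.files}; w=wcam(p,s)
q=lambda l: np.array(l,float)/2.85+[370,90]-.32
L=lever(0); h=.045
K=[(L['ball'],q([127,61]),1),([-h,h,.01],q([153,132]),1),([h,h,.01],q([322,193]),1),([-h,-h,.01],q([65,335]),1),([0,.09,.095],q([427,84]),.5),
 (np.r_[(L['press']+.006*L['lx']-.051*L['ly'])[:2],.1],q([107,352]),1),(np.r_[L['pin'][:2],.112],q([105,517]),.7),([0,-.088,.095],q([180,575]),.5)]
f=lambda P:np.concatenate([wt*(proj(w,stand(P,X))-uv).ravel() for X,uv,wt in K])
r=least_squares(f,np.load("redP.npy"),loss="soft_l1"); P=r.x
print(P.round(4),np.degrees(P[2]).round(2)); print(f(P).reshape(-1,2).round(1).tolist())
print("old",np.load("redP.npy"))
np.save("redPw.npy",P)
# allow lever free angle? ball on plane
print("ball",onplane(w,q([127,61]),.095),"model",stand(P,L['ball']))
print("sleeve edge pts: outer top edge z=.104",onplane(w,q([[96,100],[87,345]]),.098).round(4))
for a in (0,.35):
    l=lever(a); pr=stand(P,l['press'])[0]; print(a,"press",pr.round(4),"yaw",np.degrees(P[2]+.35-a).round(1))
    d=s["tcp_rot"].T@(pr-s["ee_pos"]); print("  in tool:",d.round(4))
l=lever(0)
print("sleeve ends outer",stand(P,[l['press']-.051*l['ly'],l['press']+.035*l['ly']]).round(4))
f0=cv2.imread("pics/wrist1.png"); im=draw(w,f0,[P])[90:300,370:540]; cv2.imwrite("pics/wrist1fit2.png",cv2.resize(im,None,fx=2.85,fy=2.85,interpolation=cv2.INTER_CUBIC))
# fingertips in image: project tool points
T=lambda X:(s["tcp_rot"]@np.array(X).T).T+s["ee_pos"]
print("finger tip proj +-14.5:",proj(w,T([[.011,-.011,-.0145],[.011,-.011,.0145],[.011,.011,.0145],[.011,.011,-.0145]])).round(1).tolist())
```

```text
[0.541  0.2296 0.2399] 13.75
[[-1.0, 1.2], [0.3, -1.3], [11.2, 4.9], [-0.6, -0.5], [0.2, -1.9], [0.3, 1.2], [0.0, -1.2], [-0.6, -1.9]]
old [0.54114049 0.23015488 0.24461889]
ball [[0.44211535 0.26805586 0.095     ]] model [[0.44203804 0.26680262 0.095     ]]
sleeve edge pts: outer top edge z=.104 [[0.4407 0.2538 0.098 ]
 [0.4847 0.1916 0.098 ]]
0 press [0.4582 0.2319 0.095 ] yaw 33.8
  in tool: [0.1221 0.0248 0.0643]
0.35 press [0.4892 0.2478 0.095 ] yaw 13.7
  in tool: [0.1221 0.0209 0.099 ]
sleeve ends outer [[0.4866 0.1895 0.095 ]
 [0.4387 0.261  0.095 ]]
finger tip proj +-14.5: [[304.4, 253.8], [354.9, 253.9], [356.0, 218.0], [303.5, 218.0]]
```

View pics/wrist1fit2.png

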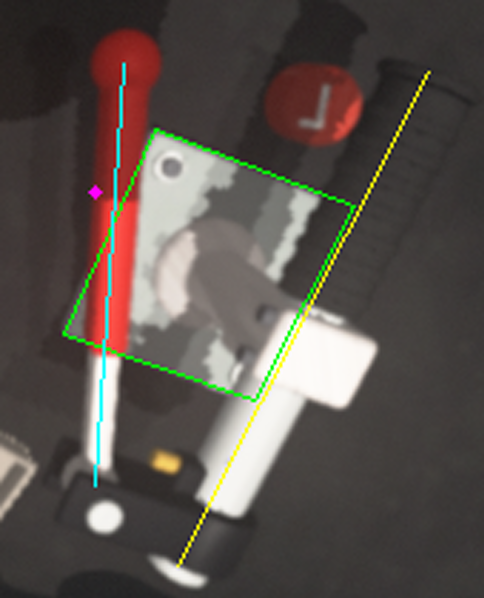

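Run:
```python
import cv2,numpy as np
a=cv2.imread("pics/wrist1.png")[180:330,240:420]
a=cv2.resize(a,None,fx=4,fy=4,interpolation=cv2.INTER_CUBIC); a=np.clip((a.astype(float)/255)**.5*255,0,255).astype(np.uint8)
cv2.imwrite("pics/wrist1f.png",a)
```

```text
(no output)
```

View pics/wrist1f.png

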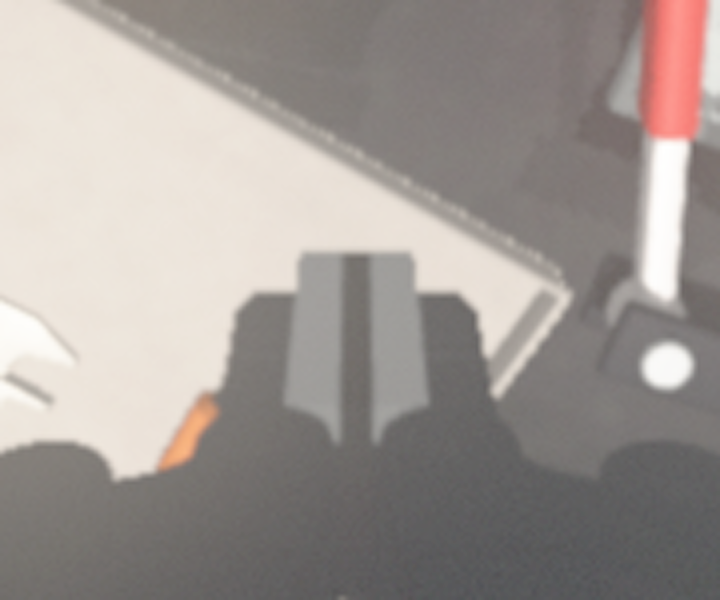

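Run:
```python
from station import bot
from h import *
s=bot.get_state()
T=lambda X:(s["tcp_rot"]@np.array(X).T).T+s["ee_pos"]
print(s["clock"],s["ee_pos"],s["joint_positions"])
for n in("scene","side"):
    p=bot.snapshot(n); np.savez(n+"1.npz",**p)
    f=p["frame"][:,:,::-1].copy()
    cv2.imwrite(f"pics/{n}1.png",f)
    B=[[.011,-.011,-.008],[.011,-.011,.008],[.011,.011,.008],[.011,.011,-.008]]
    c=proj(p,T(B)); c2=proj(p,T([[b[0]-.0375,b[1],b[2]] for b in B])); t=proj(p,T([[0,0,0]]))[0]
    print(n,c.round(1).tolist(),t)
    x0,y0=int(t[0])-60,int(t[1])-70
    k=6; im=cv2.resize(f[y0:y0+100,x0:x0+120],None,fx=k,fy=k,interpolation=cv2.INTER_CUBIC)
    im=np.clip((im/255.)**.6*255,0,255).astype(np.uint8)
    cv2.imwrite(f"pics/{n}1raw.png",im)
    q=lambda a:((a-[x0,y0]+.5)*k-.5).round().astype(int)
    cv2.polylines(im,[q(c)],True,(0,255,0),1); cv2.polylines(im,[q(c2)],True,(0,200,255),1)
    cv2.imwrite(f"pics/{n}1c.png",im)
```

```text
6.0 [0.41848393 0.17556714 0.21726278] [ 2.13266336e+01  7.35334538e+00  1.04357508e+02 -2.80788181e-02
  6.83171236e+01 -1.22754760e+01]
scene [[328.9, 181.7], [322.8, 181.8], [322.6, 185.3], [328.9, 185.3]] [325.73824615 179.60662683]
side [[323.4, 170.7], [316.3, 171.7], [319.7, 176.4], [326.9, 175.4]] [321.77524183 168.85865414]
```

View pics/scene1c.png

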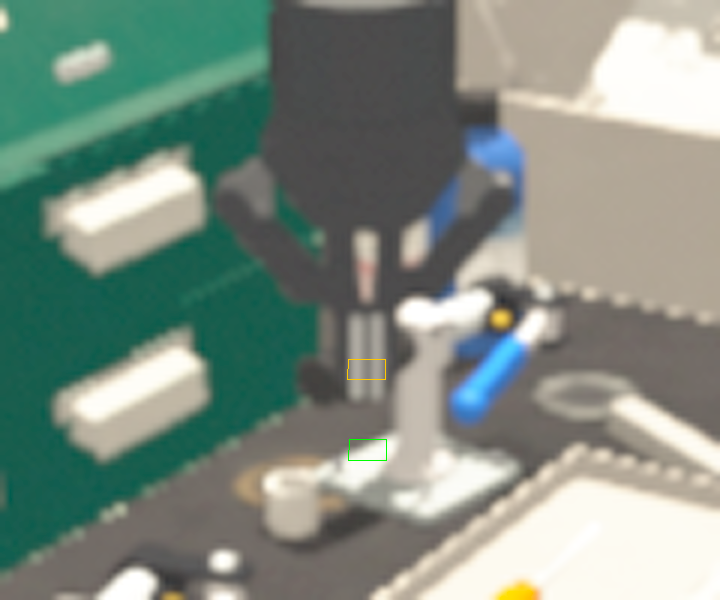

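View pics/side1c.png

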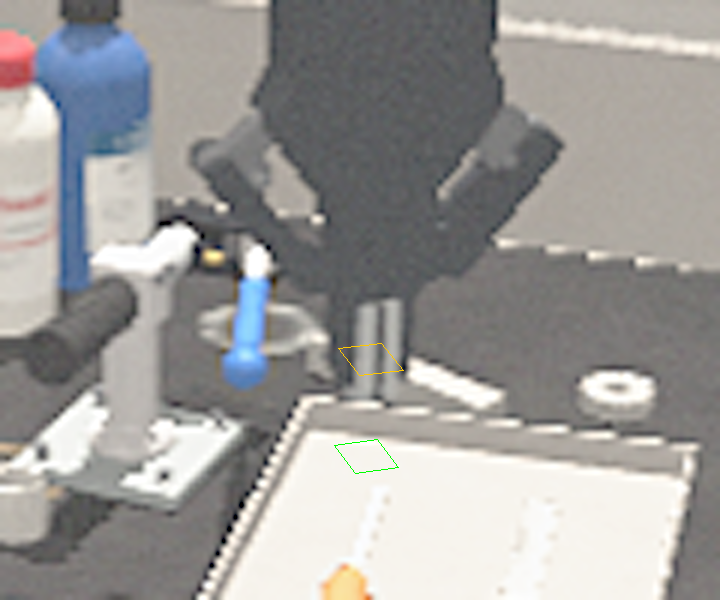

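View pics/wrist0.png

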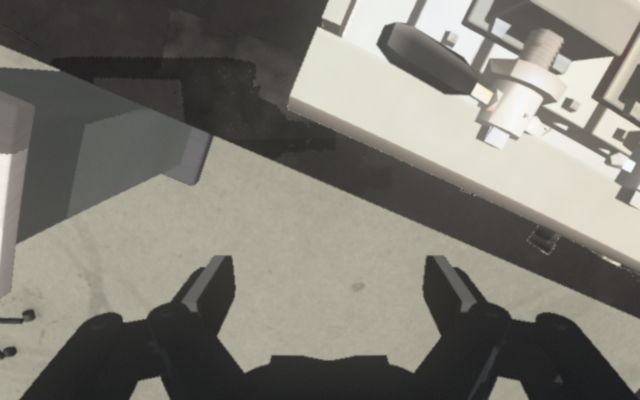

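Run:
```python
from h import *
z=np.load("wrist1s.npz"); s={k:z[k] for k in z.files}; w=wcam(load("wrist1"),s)
sc=load("scene1"); sd=load("side1")
obs=[(sc,(325.4,175.3)),(sd,(323.9,163.1)),(w,(328.8,243.))]
f=lambda X:np.concatenate([(proj(p,X)-uv).ravel() for p,uv in obs])
r=least_squares(f,s["ee_pos"]); X=r.x
print(X, "tool:",(s["tcp_rot"].T@(X-s["ee_pos"])).round(4)); print(r.fun.round(2))
for k in ([0,1],[0,2],[1,2]):
    o=[obs[i] for i in k]; g=lambda X:np.concatenate([(proj(p,X)-uv).ravel() for p,uv in o]); r=least_squares(g,s["ee_pos"]); print(k,(s["tcp_rot"].T@(r.x-s["ee_pos"])).round(4),r.fun.round(2))
```

```text
[0.41294897 0.18306703 0.23433283] tool: [-0.0171  0.0092 -0.0005]
[ 0.41 -0.39 -0.07  0.31  0.05 -0.01]
[0, 1] [-0.0182  0.0113  0.0002] [ 0.1  -0.43 -0.04  0.35]
[0, 2] [-0.0158  0.0085 -0.0005] [ 0.41 -0.01  0.08 -0.  ]
[1, 2] [-0.018   0.0096 -0.0006] [0.03 0.01 0.01 0.  ]
```

arm_command --pt "0.99 0.31 0" --pt "0.99 0.31 0" --pt "0.99 0.31 0" --pt "0.99 0.31 0" --pt "0.99 0 0" --pt "0.99 0 0" --pt "0.99 0 0" --pt "1 0 0" --pt "0 0 0" --pt "0 0 0" --spin '[0,0,0,0,0,0,0,0,0,0]'

```text
clock: 7.35
ee_pos: [0.4056, 0.1968, 0.0594]
tcp_rot: [[0.001, -0.553, 0.833], [0.0, 0.833, 0.553], [-1.0, -0.0, 0.001]]
wrist_force: [0.4, -0.3, 0.5]
gripper_width: 0.0003
```

Run:
```python
from station import bot
from h import *
s=bot.get_state(); p=bot.snapshot("wrist")
print(s["clock"],s["ee_pos"],s["wrist_force"])
np.savez("wrist2.npz",**p); np.savez("wrist2s.npz",**s)
f=p["frame"][:,:,::-1].copy(); cv2.imwrite("pics/wrist2.png",f)
P=np.load("redPw.npy"); w=wcam(p,s); cv2.imwrite("pics/wrist2fit.png",draw(w,f,[P]))
l=lever(0); pr=stand(P,l['press'])[0]; R=s["tcp_rot"]
print("press in tool",(R.T@(pr-s["ee_pos"])).round(4),"yaw tool",np.degrees(np.arctan2(R[1,2],R[0,2])).round(2),"lever",np.degrees(P[2]+.35).round(2))
```

```text
7.35 [0.40564158 0.19684508 0.05938136] [ 0.38120173 -0.32498213  0.50488256]
press in tool [-0.0355  0.0001  0.0632] yaw tool 33.6 lever 33.8
```

View pics/wrist2fit.png

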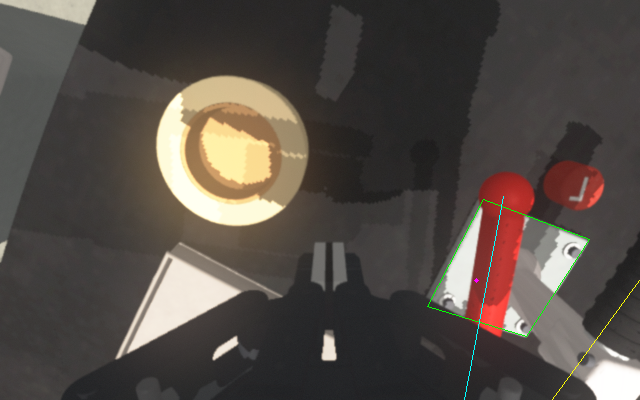

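arm_command --pt "0 0 1" --pt "0 0 1" --pt "0 0 0.15" --pt "0 0 0" --spin '[0,0,0,0]'

```text
clock: 7.9
ee_pos: [0.4405, 0.2205, 0.0589]
tcp_rot: [[-0.0, -0.554, 0.833], [-0.0, 0.833, 0.554], [-1.0, -0.0, -0.0]]
wrist_force: [-1.5, -0.3, 0.3]
gripper_width: 0.0002
```

```bash
cat > look.py <<'E'
import sys
from station import bot
from h import *
n=sys.argv[1]; c=sys.argv[2]; col=sys.argv[3]; a=float(sys.argv[4])
s=bot.get_state(); p=bot.snapshot(c)
np.savez(n+".npz",**p); np.savez(n+"s.npz",**s)
f=p["frame"][:,:,::-1].copy(); cv2.imwrite(f"pics/{n}.png",f)
P=np.load(col+"Pw.npy"); w=wcam(p,s) if c=="wrist" else p
cv2.imwrite(f"pics/{n}fit.png",draw(w,f,[P],[a]))
l=lever(a); pr=stand(P,l['press'])[0]; R=s["tcp_rot"]
print(s["clock"],s["ee_pos"].round(4),"F",s["wrist_force"].round(2),"tauw",s["torque"].round(3))
print("press in tool",(R.T@(pr-s["ee_pos"])).round(4),"yaw tool",np.degrees(np.arctan2(R[1,2],R[0,2])).round(2),"lever",np.degrees(P[2]+.35-a).round(2),"Fz tool",(R.T@s["wrist_force"]).round(2))
E
python3 look.py wrist3 wrist red 0
```

```text
7.9 [0.4405 0.2205 0.0589] F [-1.51 -0.29  0.32] tauw [ 0.019 -0.012 -0.003]
press in tool [-0.0361 -0.0003  0.021 ] yaw tool 33.64 lever 33.8 Fz tool [-0.32  0.6  -1.41]
```

View pics/wrist3fit.png

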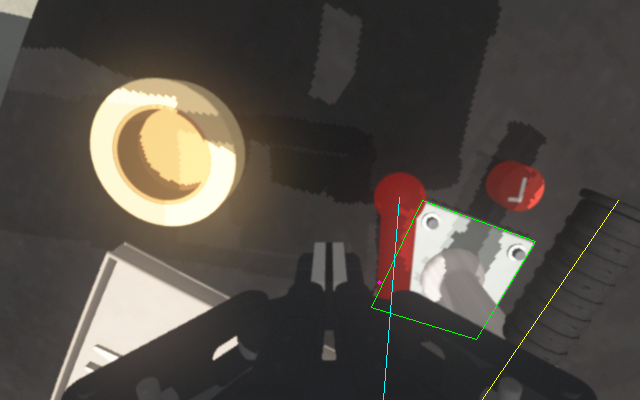

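arm_command --pt "0 0 0.05" --pt "0 0 0.05" --pt "0 0 0.05" --pt "0 0 0.05" --pt "0 0 0.05" --pt "0 0 0.05" --pt "0 0 0.05" --pt "0 0 0" --spin '[0,0,0,0,0,0,0,0]'

```text
clock: 8.95
ee_pos: [0.4466, 0.2245, 0.0586]
tcp_rot: [[-0.0, -0.554, 0.833], [-0.0, 0.833, 0.554], [-1.0, -0.0, -0.0]]
wrist_force: [-0.0, 0.2, 0.9]
gripper_width: 0.0001
```

arm_command --pt "0 0.036 0.175" --pt "0 0.036 0.175" --pt "0 0.036 0.175" --pt "0 0 0" --spin '[0.0175,0.0175,0.0175,0]'

```text
clock: 9.45
ee_pos: [0.4546, 0.2319, 0.0585]
tcp_rot: [[-0.0, -0.463, 0.886], [-0.0, 0.886, 0.463], [-1.0, -0.0, -0.001]]
wrist_force: [-1.8, -1.8, 1.2]
gripper_width: 0.0
```

```bash
python3 look.py wrist4 wrist red 0.1
```

```text
9.45 [0.4546 0.2319 0.0585] F [-1.79 -1.83  1.16] tauw [-0.314  0.165  0.019]
press in tool [-0.0365 -0.0005  0.0131] yaw tool 27.6 lever 28.07 Fz tool [-1.16 -0.79 -2.44]
```

View pics/wrist4fit.png

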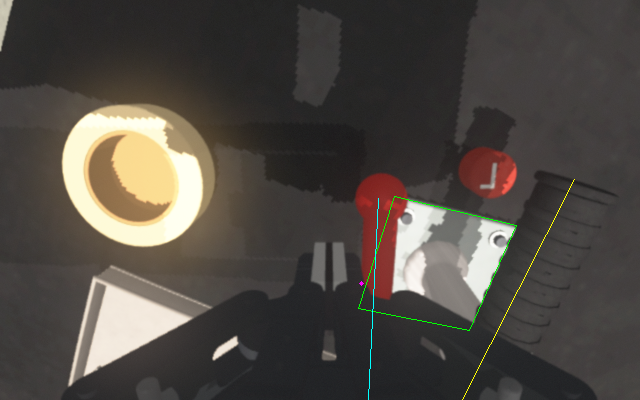

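arm_command --pt "0 0.036 0.175" --pt "0 0.036 0.175" --pt "0 0.036 0.175" --pt "0 0.036 0.175" --pt "0 0.036 0.175" --pt "0 0.036 0.175" --pt "0 0 0" --spin '[0.0175,0.0175,0.0175,0.0175,0.0175,0.0175,0]'

```text
clock: 10.38
ee_pos: [0.4723, 0.2441, 0.0586]
tcp_rot: [[-0.0, -0.268, 0.963], [-0.0, 0.963, 0.268], [-1.0, -0.0, -0.0]]
wrist_force: [-3.1, -3.6, 0.2]
gripper_width: 0.0003
```

```bash
python3 look.py wrist5 wrist red 0.31
```

```text
10.375 [0.4723 0.2441 0.0586] F [-3.06 -3.58  0.22] tauw [-0.531  0.32  -0.038]
press in tool [-0.0364 -0.0011  0.0133] yaw tool 15.56 lever 16.04 Fz tool [-0.22 -2.62 -3.91]
```

View pics/wrist5fit.png

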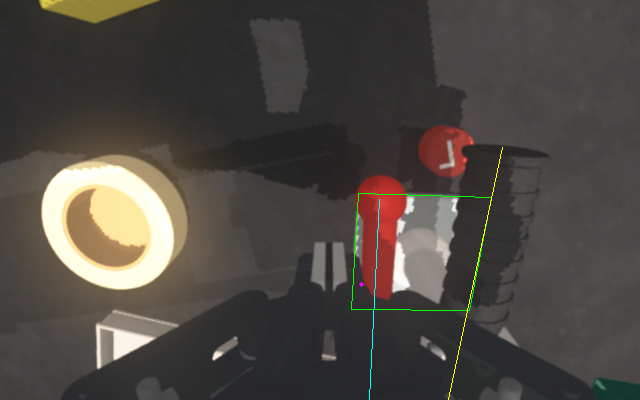

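arm_command --pt "0 -0.01 0.05" --pt "0 -0.01 0.05" --pt "0 -0.01 0.05" --pt "0 -0.01 0.04" --pt "0 0 0" --spin '[0.005,0.005,0.005,0.005,0]'

```text
clock: 11.05
ee_pos: [0.4759, 0.2452, 0.0587]
tcp_rot: [[-0.0, -0.229, 0.973], [0.002, 0.973, 0.229], [-1.0, 0.002, 0.0]]
wrist_force: [-5.4, 3.2, -1.8]
gripper_width: -0.0001
```

Run:
```python
from station import bot
from h import *
s=bot.get_state(); R=s["tcp_rot"]; print(s["clock"],s["ee_pos"].round(4),"F",s["wrist_force"].round(2),"tau",s["torque"].round(3),"Ft",(R.T@s["wrist_force"]).round(2),"taut",(R.T@s["torque"]).round(3),np.degrees(np.arctan2(R[1,2],R[0,2])).round(2))
P=np.load("redPw.npy"); pin=stand(P,lever(0)['pin'])[0]; print("pin in tool",(R.T@(pin-s["ee_pos"])).round(4))
```

```text
11.05 [0.4759 0.2452 0.0587] F [-5.43  3.2  -1.75] tau [0.271 0.743 0.093] Ft [ 1.76  4.36 -4.55] taut [-0.092  0.661  0.434] 13.25
pin in tool [-0.0365 -0.1004  0.0205]
```

arm_command --pt "0 0.02 0.04" --pt "0 0.0 0.04" --pt "0 0 0" --spin '[0,0,0]'

```text
clock: 11.42
ee_pos: [0.476, 0.2452, 0.0587]
tcp_rot: [[-0.003, -0.229, 0.973], [0.0, 0.973, 0.229], [-1.0, 0.001, -0.003]]
wrist_force: [-6.5, 0.8, 2.4]
gripper_width: 0.0001
```

```bash
cat > st.py <<'E'
import sys
from station import bot
from h import *
s=bot.get_state(); R=s["tcp_rot"]; print(s["clock"],s["ee_pos"].round(4),"Ft",(R.T@s["wrist_force"]).round(2),"taut",(R.T@s["torque"]).round(3),"F from tau: y %.1f z %.1f"%((R.T@s["torque"])[2]/.161,-(R.T@s["torque"])[1]/.161),"yaw",np.degrees(np.arctan2(R[1,2],R[0,2])).round(2))
P=np.load(sys.argv[1]+"Pw.npy"); pin=stand(P,lever(0)['pin'])[0]; print("pin in tool",(R.T@(pin-s["ee_pos"])).round(4))
E
python3 st.py red
```

```text
11.425 [0.476  0.2452 0.0587] Ft [-2.35  2.28 -6.11] taut [-0.014  1.028  0.381] F from tau: y 2.4 z -6.4 yaw 13.26
pin in tool [-0.0365 -0.1004  0.0202]
```

arm_command --pt "0 0 0.05" --pt "0 0 0" --pt "0 0 0" --pt "0 0 0" --pt "0 0 0" --pt "0 0 0" --pt "0 0 0" --pt "0 0 0" --pt "0 0 0" --pt "0 0 0" --spin '[0,0,0,0,0,0,0,0,0,0]'

```text
clock: 12.68
ee_pos: [0.4761, 0.2453, 0.0586]
tcp_rot: [[-0.005, -0.229, 0.973], [-0.0, 0.973, 0.229], [-1.0, 0.001, -0.005]]
wrist_force: [-9.3, 0.4, 4.0]
gripper_width: 0.0004
```

```bash
python3 st.py red; python3 look.py wrist6 wrist red 0.35; python3 look.py side6 side red 0.35; python3 look.py scene6 scene red 0.35
python3 - <<'E'
import cv2
a=cv2.imread("pics/side6fit.png")[180:290,215:345]; cv2.imwrite("pics/side6c.png",cv2.resize(a,None,fx=5,fy=5,interpolation=cv2.INTER_CUBIC))
a=cv2.imread("pics/scene6fit.png")[180:280,240:340]; cv2.imwrite("pics/scene6c.png",cv2.resize(a,None,fx=5,fy=5,interpolation=cv2.INTER_CUBIC))
E
```

```text
12.675 [0.4761 0.2453 0.0586] Ft [-3.96  2.52 -9.02] taut [-0.01   1.29   0.371] F from tau: y 2.3 z -8.0 yaw 13.25
pin in tool [-0.0365 -0.1004  0.02  ]
12.675 [0.4761 0.2453 0.0586] F [-9.34  0.39  4.  ] tauw [0.065 1.341 0.009]
press in tool [-0.0364 -0.0005  0.0131] yaw tool 13.25 lever 13.75 Fz tool [-3.96  2.52 -9.02]
12.725 [0.4761 0.2453 0.0586] F [-9.29 -0.51  2.96] tauw [0.057 1.374 0.013]
press in tool [-0.0364 -0.0005  0.0132] yaw tool 13.25 lever 13.75 Fz tool [-2.91  1.64 -9.18]
12.775 [0.4761 0.2453 0.0586] F [-9.98  0.99  3.45] tauw [0.071 1.39  0.019]
press in tool [-0.0364 -0.0005  0.0132] yaw tool 13.25 lever 13.75 Fz tool [-3.4   3.25 -9.51]
```

View pics/wrist6fit.png

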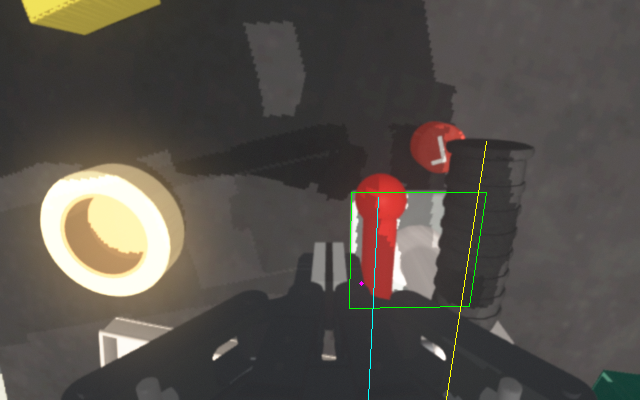

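View pics/side6c.png

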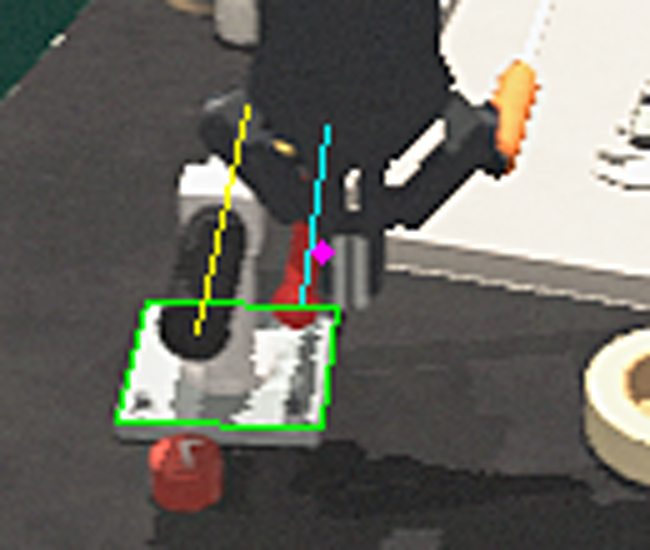

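View pics/scene6c.png

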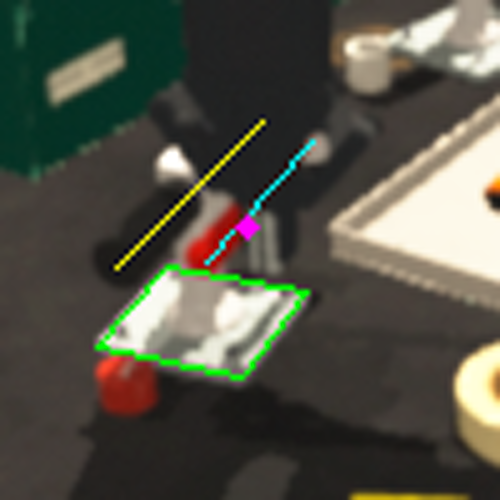

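arm_command --pt "0 -0.06 -0.3" --pt "0 -0.06 -0.3" --pt "0 -0.06 -0.3" --pt "0 -0.06 -0.3" --pt "0 -0.06 -0.3" --pt "0 -0.06 -0.3" --pt "0 0 -0.8" --pt "0 0 -1" --pt "0 0 -0.5" --pt "0 0 0" --spin '[-0.03,-0.03,-0.03,-0.03,-0.03,-0.03,0,0,0,0]'

```text
clock: 14.08
ee_pos: [0.41, 0.1994, 0.0591]
tcp_rot: [[0.002, -0.557, 0.83], [0.001, 0.83, 0.557], [-1.0, -0.0, 0.002]]
wrist_force: [-0.3, 0.3, -0.0]
gripper_width: 0.0001
```

```bash
python3 look.py wrist7 wrist red 0
python3 - <<'E'
from h import *
P=np.load("bluePw.npy") if 0 else np.load("blueP.npy"); z=np.load("wrist7s.npz"); R=z["tcp_rot"];e=z["ee_pos"]
l=lever(0); pr=stand(P,l['press'])[0]; lx=stand([0,0,P[2]],l['lx'])[0]
print("blue press",pr.round(4),"yaw",np.degrees(P[2]+.35).round(1)); print("delta world to 60mm standoff",(pr-.06*lx-e).round(4))
E
```

```text
14.075 [0.41   0.1994 0.0591] F [-0.29  0.3  -0.02] tauw [-0.008  0.006  0.031]
press in tool [-0.0358  0.0001  0.0582] yaw tool 33.88 lever 33.8 Fz tool [ 0.02  0.41 -0.08]
blue press [ 0.5427 -0.1437  0.095 ] yaw 14.1
delta world to 60mm standoff [ 0.0745 -0.3577  0.0359]
```

View pics/wrist7fit.png

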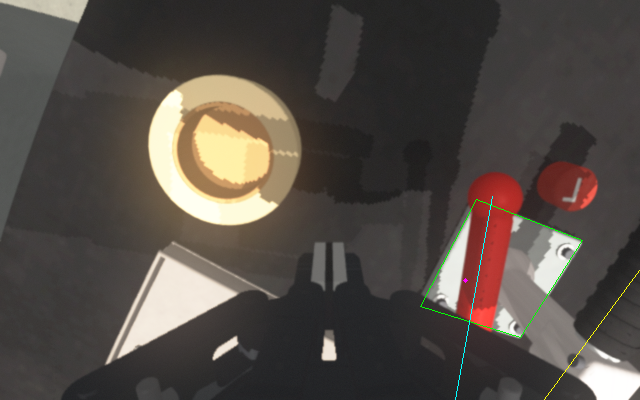

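arm_command --pt "-0.99 0 0" --pt "-0.99 0 0" --pt "-0.99 0 0" --pt "-0.99 0 0" --pt "-0.99 0 0" --pt "-0.99 0 0" --pt "-0.99 0 0" --pt "-0.99 0 0" --spin '[0,0,0,0,0.0432,0.0432,0.0432,0.0432]'

```text
clock: 15.12
ee_pos: [0.4107, 0.2, 0.218]
tcp_rot: [[0.002, -0.241, 0.971], [0.001, 0.971, 0.241], [-1.0, 0.0, 0.002]]
wrist_force: [-0.5, -0.2, 0.1]
gripper_width: -0.0002
```

arm_command --pt "0 -1 -0.04" --pt "0 -1 -0.04" --pt "0 -1 -0.04" --pt "0 -1 -0.04" --pt "0 -1 -0.04" --pt "0 -1 -0.04" --pt "0 -1 -0.04" --pt "0 -1 -0.04" --pt "0 -1 -0.04" --pt "0 -1 -0.04" --pt "0 -1 -0.04" --pt "0 -1 -0.04" --spin '[0,0,0,0,0,0,0,0,0,0,0,0]'

```text
clock: 16.62
ee_pos: [0.4602, -0.0363, 0.2174]
tcp_rot: [[0.002, -0.244, 0.97], [-0.0, 0.97, 0.244], [-1.0, -0.001, 0.002]]
wrist_force: [0.2, 0.7, -0.4]
gripper_width: -0.0002
```

arm_command --pt "0 -1 -0.04" --pt "0 -1 -0.04" --pt "0 -1 -0.04" --pt "0 -1 -0.04" --pt "0 -1 -0.04" --pt "0 0 0" --pt "0 0 0" --spin '[0,0,0,0,0,0,0]'

```text
clock: 17.5
ee_pos: [0.4794, -0.1333, 0.217]
tcp_rot: [[-0.0, -0.244, 0.97], [0.0, 0.97, 0.244], [-1.0, 0.001, -0.0]]
wrist_force: [0.3, 0.1, -0.3]
gripper_width: 0.0005
```

```bash
cp blueP.npy bluePw.npy; python3 look.py wrist8 wrist blue 0; python3 look.py side8 side red 0
python3 - <<'E'
import cv2,numpy as np
a=cv2.imread("pics/side8fit.png")[180:290,215:345]; cv2.imwrite("pics/side8c.png",cv2.resize(a,None,fx=5,fy=5,interpolation=cv2.INTER_CUBIC))
E
```

```text
17.5 [ 0.4794 -0.1333  0.217 ] F [ 0.33  0.09 -0.28] tauw [ 0.05  -0.023 -0.059]
press in tool [ 0.122  -0.0256  0.0588] yaw tool 14.1 lever 14.09 Fz tool [0.28 0.01 0.35]
17.55 [ 0.4794 -0.1331  0.2171] F [0.28 0.11 1.43] tauw [ 0.037 -0.012  0.001]
press in tool [0.1222 0.359  0.0686] yaw tool 14.13 lever 33.8 Fz tool [-1.43  0.04  0.3 ]
```

View pics/wrist8fit.png

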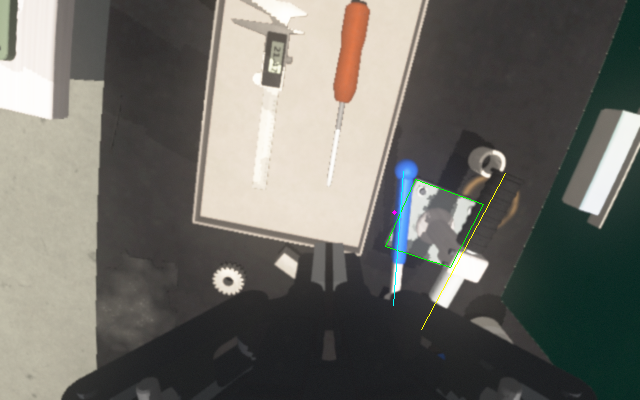

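View pics/side8c.png

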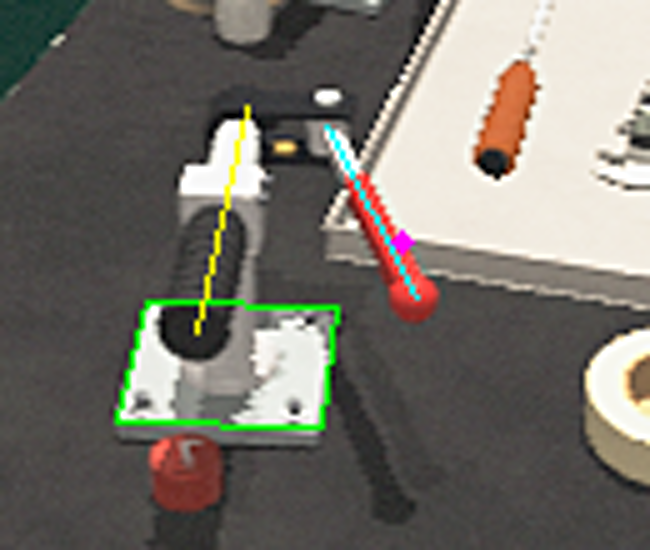

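Run:
```python
import cv2,numpy as np
a=cv2.imread("pics/wrist8.png")[140:330,370:540]
a=cv2.resize(a,None,fx=3.1,fy=3.1,interpolation=cv2.INTER_CUBIC); a=np.clip((a/255.)**.6*255,0,255).astype(np.uint8)
cv2.imwrite("pics/wrist8c.png",a)
```

```text
(no output)
```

View pics/wrist8c.png

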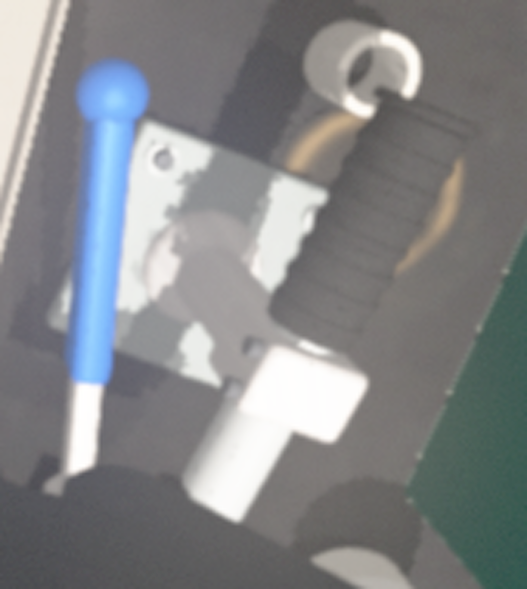

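Run:
```python
from h import *
p=load("wrist8"); z=np.load("wrist8s.npz"); s={k:z[k] for k in z.files}; w=wcam(p,s)
q=lambda l: np.array(l,float)/3.1+[370,140]-.34
L=lever(0); h=.045
K=[(L['ball'],q([113,92]),1),([-h,h,.01],q([142,122]),1),([-h,-h,.01],q([48,322]),1),([0,.09,.095],q([428,110]),.5),
 (np.r_[(L['press']+.006*L['lx']-.051*L['ly'])[:2],.1],q([91,380]),1)]
lines=[(q([222,387]),-h),(q([325,188]),h)]
def f(P):
    r=[wt*(proj(w,stand(P,X))-uv).ravel() for X,uv,wt in K]
    for uv,yy in lines:
        g=onplane(w,uv,.01)[0]; c,sn=np.cos(P[2]),np.sin(P[2]); yl=-sn*(g[0]-P[0])+c*(g[1]-P[1]); r.append([(yl-yy)/.001])
    return np.concatenate(r)
r=least_squares(f,np.load("blueP.npy"),loss="soft_l1"); P=r.x
print(P.round(4),np.degrees(P[2]).round(2),f(P).round(1).tolist()); print("old",np.load("blueP.npy"))
np.save("bluePw.npy",P)
for a in (0,.35):
    l=lever(a); pr=stand(P,l['press'])[0]; print(a,"press",pr.round(4),"yaw",np.degrees(P[2]+.35-a).round(2),"in tool",(s["tcp_rot"].T@(pr-s["ee_pos"])).round(4))
f0=cv2.imread("pics/wrist8.png"); im=draw(w,f0,[P])[140:330,370:540]; cv2.imwrite("pics/wrist8fit2.png",cv2.resize(im,None,fx=3.1,fy=3.1,interpolation=cv2.INTER_CUBIC))
```

```text
[ 0.6207 -0.1731 -0.1226] -7.02 [-0.1, -0.2, 1.5, -1.1, 0.0, 0.9, 0.0, -1.0, -0.5, 0.5, -0.1, 0.5]
old [ 0.61989324 -0.17374065 -0.10415073]
0 press [ 0.5441 -0.1416  0.095 ] yaw 13.03 in tool [ 0.122  -0.0239  0.0607]
0.35 press [ 0.5787 -0.1377  0.095 ] yaw -7.02 in tool [ 0.122  -0.0285  0.0953]
```

View pics/wrist8fit2.png

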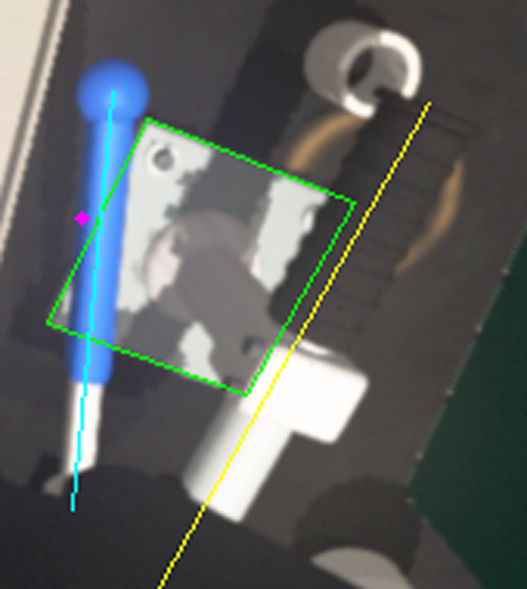

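Run:
```python
from h import *
sc=load("scene0"); sd=load("side0")
print("white bottle base side",onplane(sd,[262,153],0),"scene", onplane(sc,[326,165],0))
print("blue bottle base side",onplane(sd,[280,148],0))
p=load("wrist8"); z=np.load("wrist8s.npz"); s={k:z[k] for k in z.files}; w=wcam(p,s)
for h in (0,.1,.2,.25): print(h,onplane(w,[487,312],h).round(3))
P=np.load("bluePw.npy"); l=lever(.35); pr=stand(P,l['press'])[0]; print("final tcp approx",pr-.0145*np.array([np.cos(P[2]),np.sin(P[2]),0]))
# triangulate caps
for nm,a,b in (("red cap",(328,133),(261,107)),("blue cap",(344,128),(277,98))):
    g=lambda X:np.concatenate([(proj(sc,X)-a).ravel(),(proj(sd,X)-b).ravel()]); r=least_squares(g,[.7,-.3,.1]); print(nm,r.x.round(3),r.fun.round(1))
```

```text
white bottle base side [[ 0.73430611 -0.29326796  0.        ]] scene [[ 0.78087947 -0.35681562  0.        ]]
blue bottle base side [[ 0.68969035 -0.35074529  0.        ]]
0 [[ 0.743 -0.281  0.   ]]
0.1 [[ 0.667 -0.222  0.1  ]]
0.2 [[ 0.592 -0.163  0.2  ]]
0.25 [[ 0.555 -0.134  0.25 ]]
final tcp approx [ 0.5643559  -0.13588989  0.095     ]
red cap [ 0.741 -0.315  0.155] [-0.1  0.3  0.  -0.3]
blue cap [ 0.709 -0.382  0.165] [ 0.1 -0.4 -0.   0.3]
```

arm_command --pt "0 -0.57 0" --pt "0 -0.57 0" --pt "0.99 0 0" --pt "0.99 0 0" --pt "0.99 0 0" --pt "0.99 0 0" --pt "0 0 0" --pt "0 0 0" --spin '[0.0093,0,0,0,0,0,0,0]'

```text
clock: 18.6
ee_pos: [0.4855, -0.1562, 0.1386]
tcp_rot: [[0.001, -0.226, 0.974], [-0.001, 0.974, 0.226], [-1.0, -0.001, 0.001]]
wrist_force: [0.2, 0.2, -0.4]
gripper_width: -0.0001
```

arm_command --pt "0.99 0 0" --pt "0.99 0 0" --pt "0.99 0 0" --pt "1 0 0" --pt "0 0 1" --pt "0 0 0.9" --pt "0 0 0" --pt "0 0 0" --spin '[0,0,0,0,0,0,0,0]'

```text
clock: 19.6
ee_pos: [0.5217, -0.1471, 0.0588]
tcp_rot: [[-0.0, -0.226, 0.974], [-0.0, 0.974, 0.226], [-1.0, -0.0, -0.0]]
wrist_force: [0.4, -0.4, -0.7]
gripper_width: -0.0001
```

```bash
python3 look.py wrist9 wrist blue 0; python3 st.py blue
```

```text
19.6 [ 0.5217 -0.1471  0.0588] F [ 0.35 -0.36 -0.66] tauw [ 0.021 -0.042  0.08 ]
press in tool [-0.0362  0.0003  0.0231] yaw tool 13.07 lever 13.03 Fz tool [ 0.66 -0.44  0.26]
19.65 [ 0.5214 -0.1471  0.0587] Ft [0.45 0.81 0.16] taut [ 0.001 -0.014  0.005] F from tau: y 0.0 z 0.1 yaw 13.06
pin in tool [-0.0363 -0.0997  0.0293]
```

View pics/wrist9fit.png

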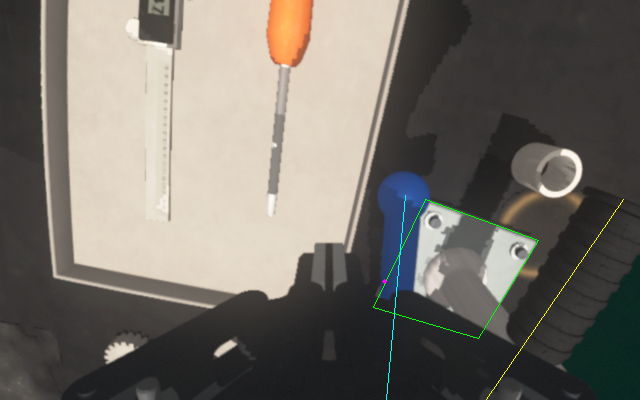

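arm_command --pt "0 0 0.1" --pt "0 0 0.1" --pt "0 0 0.1" --pt "0 0 0.1" --pt "0 0 0.03" --pt "0 0.034 0.175" --pt "0 0.034 0.175" --pt "0 0.034 0.175" --pt "0 0 0" --spin '[0,0,0,0,0,0.0175,0.0175,0.0175,0]'

```text
clock: 20.78
ee_pos: [0.5398, -0.1414, 0.0585]
tcp_rot: [[-0.001, -0.123, 0.992], [-0.0, 0.992, 0.123], [-1.0, -0.0, -0.001]]
wrist_force: [-2.0, -1.4, 1.4]
gripper_width: 0.0001
```

```bash
python3 look.py wrist10 wrist blue 0.1; python3 st.py blue
```

```text
20.775 [ 0.5398 -0.1414  0.0585] F [-2.01 -1.42  1.43] tauw [-0.225  0.246 -0.023]
press in tool [-0.0366  0.0004  0.0141] yaw tool 7.08 lever 7.3 Fz tool [-1.42 -1.16 -2.17]
20.825 [ 0.5398 -0.1414  0.0585] Ft [-0.17 -1.46 -2.28] taut [ 0.004  0.276 -0.174] F from tau: y -1.1 z -1.7 yaw 7.08
pin in tool [-0.0365 -0.0996  0.0205]
```

View pics/wrist10fit.png

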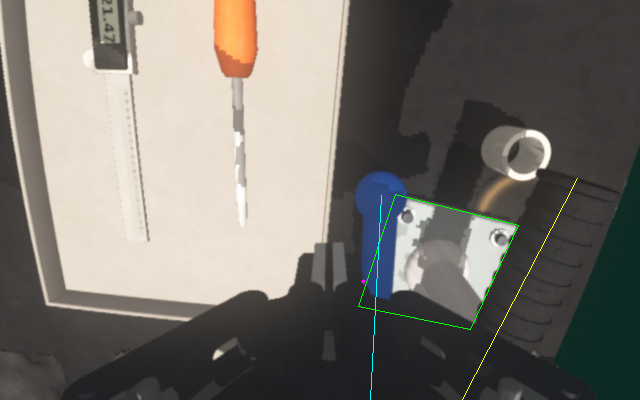

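arm_command --pt "0 0.03 0.175" --pt "0 0.03 0.175" --pt "0 0.03 0.175" --pt "0 0.03 0.175" --pt "0 0.03 0.175" --pt "0 0.03 0.175" --pt "0 0 0" --spin '[0.0175,0.0175,0.0175,0.0175,0.0175,0.0175,0]'

```text
clock: 21.7
ee_pos: [0.5606, -0.1367, 0.0584]
tcp_rot: [[-0.001, 0.087, 0.996], [0.0, 0.996, -0.087], [-1.0, 0.0, -0.001]]
wrist_force: [-4.0, -0.4, 2.0]
gripper_width: 0.0002
```

```bash
python3 st.py blue
```

```text
21.7 [ 0.5606 -0.1367  0.0584] Ft [-1.96 -0.71 -3.96] taut [-0.001  0.491 -0.079] F from tau: y -0.5 z -3.0 yaw -4.98
pin in tool [-0.0366 -0.0995  0.0205]
```

arm_command --pt "0 0.007 0.05" --pt "0 0.007 0.05" --pt "0 0.007 0.05" --pt "0 0.007 0.04" --pt "0 0 0" --spin '[0.0045,0.0045,0.0045,0.0045,0]'

```text
clock: 22.32
ee_pos: [0.5646, -0.1364, 0.0584]
tcp_rot: [[-0.001, 0.123, 0.992], [0.0, 0.992, -0.123], [-1.0, 0.0, -0.001]]
wrist_force: [-4.6, 1.2, 1.6]
gripper_width: 0.0
```

```bash
python3 st.py blue
```

```text
22.325 [ 0.5646 -0.1364  0.0584] Ft [-1.6   0.58 -4.73] taut [-0.025  0.672  0.094] F from tau: y 0.6 z -4.2 yaw -7.06
pin in tool [-0.0366 -0.0995  0.0203]
```

arm_command --pt "0 0 0.04" --pt "0 0 0.04" --pt "0 0 0" --spin '[0,0,0]'

```text
clock: 22.7
ee_pos: [0.5647, -0.1364, 0.0584]
tcp_rot: [[-0.004, 0.123, 0.992], [0.001, 0.992, -0.123], [-1.0, 0.0, -0.004]]
wrist_force: [-7.8, 1.7, 4.9]
gripper_width: 0.0003
```

```bash
python3 st.py blue
```

```text
22.7 [ 0.5647 -0.1364  0.0584] Ft [-4.83  0.77 -7.94] taut [0.    1.095 0.004] F from tau: y 0.0 z -6.8 yaw -7.05
pin in tool [-0.0367 -0.0995  0.02  ]
```

arm_command --pt "0 0 0.02" --pt "0 0 0" --pt "0 0 0" --pt "0 0 0" --pt "0 0 0" --pt "0 0 0" --pt "0 0 0" --pt "0 0 0" --pt "0 0 0" --spin '[0,0,0,0,0,0,0,0,0]'

```text
clock: 23.82
ee_pos: [0.5648, -0.1364, 0.0584]
tcp_rot: [[-0.004, 0.123, 0.992], [0.001, 0.992, -0.123], [-1.0, 0.0, -0.004]]
wrist_force: [-8.7, 1.8, 4.4]
gripper_width: 0.0004
```

```bash
python3 st.py blue; python3 look.py wrist11 wrist blue 0.35; python3 look.py side11 side blue 0.35; python3 look.py scene11 scene blue 0.35
python3 - <<'E'
from h import *
import cv2
a=cv2.imread("pics/side11fit.png")[120:290,215:400]; cv2.imwrite("pics/side11c.png",cv2.resize(a,None,fx=3.5,fy=3.5,interpolation=cv2.INTER_CUBIC))
a=cv2.imread("pics/scene11fit.png")[140:290,230:400]; cv2.imwrite("pics/scene11c.png",cv2.resize(a,None,fx=4,fy=4,interpolation=cv2.INTER_CUBIC))
E
```

```text
23.825 [ 0.5648 -0.1364  0.0584] Ft [-4.38  0.74 -8.86] taut [-0.03   1.261  0.103] F from tau: y 0.6 z -7.8 yaw -7.06
pin in tool [-0.0367 -0.0995  0.0199]
23.825 [ 0.5648 -0.1364  0.0584] F [-8.69  1.82  4.42] tauw [0.257 1.239 0.03 ]
press in tool [-0.0366  0.0005  0.0138] yaw tool -7.06 lever -7.02 Fz tool [-4.38  0.74 -8.86]
23.875 [ 0.5648 -0.1364  0.0584] F [-9.6   1.42  6.16] tauw [0.218 1.202 0.003]
press in tool [-0.0367  0.0005  0.0138] yaw tool -7.05 lever -7.02 Fz tool [-6.12  0.23 -9.73]
23.925 [ 0.5648 -0.1364  0.0584] F [-9.46  1.14  5.19] tauw [ 0.246  1.174 -0.032]
press in tool [-0.0366  0.0005  0.0138] yaw tool -7.05 lever -7.02 Fz tool [-5.15 -0.03 -9.55]
```

View pics/wrist11fit.png

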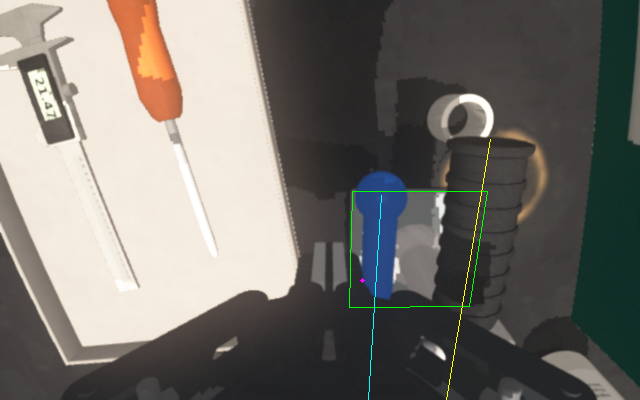

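View pics/side11c.png

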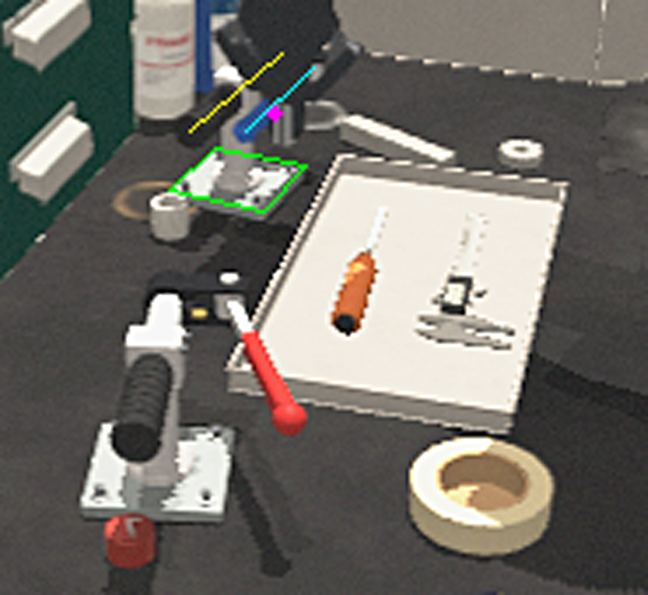

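View pics/scene11c.png

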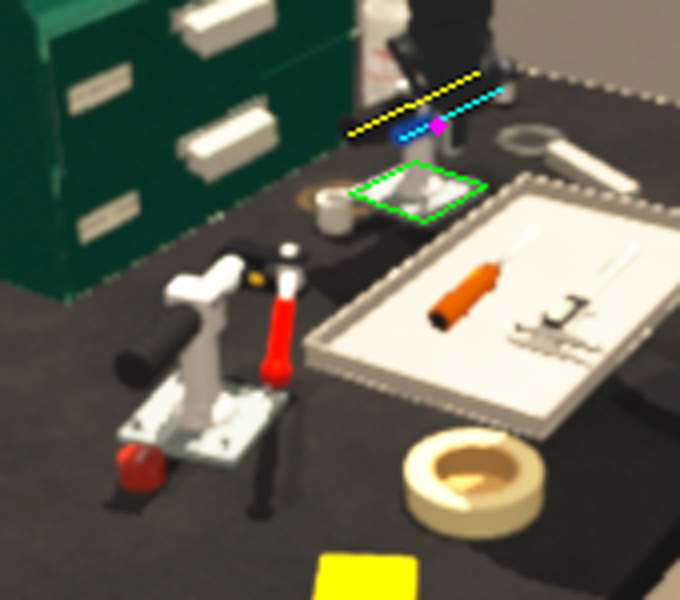

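```bash
python3 st.py blue; python3 -c "
from station import bot
print(bot.sign_off())"
```

```text
23.975 [ 0.5648 -0.1364  0.0584] Ft [-5.25 -0.16 -9.09] taut [0.034 1.245 0.016] F from tau: y 0.1 z -7.7 yaw -7.06
pin in tool [-0.0367 -0.0995  0.0199]
the job is handed in; nothing more can be done
None
```

I pressed the red lever in to its stop, held it there for more than a second and let it spring fully out again. I then pressed the blue lever to its stop and handed the job in at 24.0 s of the 45 s, still holding it there.

**Method:** I pushed with the back of the shut fingers at each lever's pressing point, following the arc about the pin.

**Red:**
- At the stop, 1.6 mm of extra command moved the finger only about 0.1 mm, and the push rose from about 4 N to about 6 N, ending near 9 N.
- The pictures showed the lever parallel to its bar at the stop. After I let go, they showed it matching its fully-out position.

**Blue:**
- It showed the same sign of a rigid stop. It was held at about 8–9 N, with the picture matching the stop position.
- The last pictures show red still out, and the tube piece, disc and tape where they were. The carton is only partly in them, and I did not compare the positions by measurement.

**Checks that disagreed:**
- **Fingertip position:** the pictures put the shut fingertips about 17 mm behind the tool point, not 11 mm ahead as the text says. I chose the pressing height so it was safe either way.
- **Side forces:** on the red press there was about 2.5 N of force along the lever, and at both stops an upward force of about 3–6 N on the tool. I put both down to friction and did not check further.

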